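# Point out the parts for the next press job

### The job

Show the press operator what goes into the press next: point straight down at the middle of the flanged stub shaft, fingertips still a few centimetres above it for two seconds, then point likewise at the larger of the two bearings. Then confirm by pushing the toggle lever fully over to its other stop with the fingertips, and draw the hand back. Do not touch or shift any of the parts, do not bring the fingertips down close over the other three, and leave the bottle and tools where they are.

Things in the scene. Friction and masses are not known exactly. Their poses are not given: they have to be found in the camera images.
- stub_shaft: Flanged stub shaft of plain steel, loose, standing on its flange: a round flange of 84 mm diameter and 12 mm thickness at the foot with five bolt heads, and a solid upright spindle of 30 mm diameter in its middle. 70 mm tall overall. Origin: centre of its underside, on the bench; z up along the spindle.
- bearing_large: The larger ball bearing, plain steel, loose, lying flat: outer diameter 84 mm, open bore of about 45 mm, 22 mm tall. Origin: centre of its underside, on the bench; z up along its axis.
- bearing_small: The smaller ball bearing, not to be pointed at: outer diameter 56 mm, open bore of about 30 mm, 16 mm tall, loose, lying flat. Origin: centre of its underside; z up.
- sleeve: Plain steel sleeve (tube), not to be pointed at: 46 mm outer diameter, open through, 80 mm tall, loose, standing upright. Origin: centre of its underside; z up.
- gear: Dark steel spur gear, not to be pointed at: 78 mm over the teeth, 20 mm thick, with a hub of 36 mm diameter that rises to 34 mm, loose, lying flat. Origin: centre of its underside; z up.
- confirm_base: Fixed grey box of the toggle lever, 70 mm (x) by 50 mm (y) by 25 mm tall. Origin: centre of its underside, on the bench. The lever swings in the box's x-z plane about an axis along its y, 22 mm above the origin: it starts leaning towards the box's -x side (towards the robot) and is to end leaning to its +x side (away from the robot).
- confirm (a joint): Angle of the toggle lever (rad): 0 at the stop on the box's -x side (leaning 0.5 rad from upright), 0.5 upright, 1.0 at the stop on the +x side. Starts between 0 and 0.15. Light friction, about 1 N at the ball; no spring: it stays where it is left.
- confirm_tip (a point): Centre of the black ball, 26 mm in diameter, at the end of the lever: 80 mm from the hinge axis, on a steel rod of 10 mm diameter. It is about 92 mm above the bench at either stop and 102 mm when upright; between the stops it travels about 77 mm along the box's x.
- oil_bottle: Bystander: white bottle, 48 mm diameter, 130 mm tall, beyond the parts. Origin: centre of its underside.
- wrench: Bystander: wrench 180 mm long lying on the bench, beyond the parts. Origin: middle of its underside; x along its length.
- screwdriver: Bystander: screwdriver 200 mm long with a black handle of 26 mm diameter, lying between the parts and the lever. Origin: middle of its underside; x along its length, towards the blade.
Things that resemble listed ones, but are neither listed nor needed, are in the scene too. Leave any red or turquoise look-alike of the confirm_base alone.

How it is judged:
By the outcome, as a careful person would: the job done as asked, in the order asked, and still so for the second after the job is handed in, with the robot touching nothing.
It also fails if it takes over 64 s, if anything falls off the work surface, if the arm or the gripper's body presses on something with over 40 N, if the wrist force passes 120 N, or if a joint passes its speed limit or range.

### The arm

A 6-joint arm with a two-finger parallel gripper is mounted at the origin on the work surface. World frame = base frame: x ahead of the robot, y to its left, z up, the work surface at z = 0. Lengths are in mm, angles in degrees, forces in N, time in s.
With the tool pointing down it reaches from about 325 to 850 mm from the base axis. Payload 15.5 kg.
Tool frame: the origin (TCP) lies midway between the tips of the shut fingers; the grasp point (between the pads) lies 19 mm behind it; x points along the fingers, z is the direction in which the jaws open and shut, and the axes are right-handed (so a half turn about x gives the same grasp; the last joint's range is limited). The gripper opens to 91 mm and grips with 3 to 60 N. Pads are 32 mm wide; open, the fingers measure 118 mm over their backs; the gripper's body (76 mm by 178 mm) begins 60 mm behind the grasp point.
Start: joints at [69.013, 28.281, 77.091, -0, 74.628, -5.472], TCP at [167.184, 602.226, 213.915] pointing down, gripper open.
Joint ranges: [-166.48, 166.48], [-47.26, 123.95], [12.59, 153.08], [-70.14, 250.14], [6.76, 159.57], [-176.63, 176.63]. Speed limits (degrees/s): [108.29, 108.29, 147.25, 172.46, 172.46, 172.46].

### API

Orientations are given as a 3x3 rotation matrix whose columns are the frame's x, y, z axes.
In Python, from station import monitor, cams, arm gives the robot as it stands.
- The arm moves only by the tool send_rows, never from a script. Its argument "deltas" is text: rows parted by semicolons, each of 5 numbers parted by spaces: the closure in counts, from 0 (fully open) to 255 (shut), then the shift along the tool's x, y, z in cm, then the turn about the tool's x in degrees. A call has exactly 8 rows; each row shifts and turns the commanded pose from where the row before left it, along the tool's axes as they then stand; what a row does not reach is not made up. A row lasts 1/12 s, in which the tool goes at most 41.7 mm and 7.16 degrees, less where a joint would pass 70% of its speed; a pose out of reach is approached as far as the arm can. A call with a gripper value outside its range is refused whole. The fingers move at their own pace and stop on an object; "grip_force" is the grip in N (left out, the last holds). Time passes only in rows, so rows that do not move let the fingers close, or fill a call up. It gives the time, the measured TCP pose, the force and the opening at its end, in the units of the state.
- monitor.read_state(): the state, without advancing time (a new reading comes with each control period).
- cams.snapshot(name): name is "side" or "top"; returns the picture (400x640x3 uint8, red, green, blue); there is no depth.
- cams.get_calibration(name): a dict with "fx", "fy", "cx", "cy" (pixels), "eye" and "attitude" of the camera in the world. Camera axes: x right, y down, z forward; pixel columns grow to the right and rows downward; lengths in mm; the calibration is good to about 2 mm. A picture is of the moment at which its call begins. get_calibration takes no time and is no camera call.
- arm.sign_off(): hands the job in, once; it reports no verdict.
The state is a dict: "time": time; "joint_pos": joint angles; "qd": joint speeds; "effort": joint torques, N m; "eef_pos": TCP position; "tcp_rot": TCP orientation; "force": force on the tool from outside, world axes, zero at the start; "torque": the same for the moment, N m; "gripper_width": opening from 0.0 (shut) to 1.0 (fully open).
Only numpy, scipy, OpenCV 4.12 (cv2) and the standard library are available. Lean on these libraries where they do the work, as an engineer would, in place of code of your own. Each camera call takes 0.05 s, during which the arm holds its last target.

## Working session

There is one attempt and no reset: what is moved stays moved. The work goes in short steps, Python scripts to look and compute and a tool call to move; the robot and the scene stay as the last step left them, time stands still between calls to the robot, and variables do not carry over. Pictures are saved under pics/ and viewed, and the job is handed in when it is done.

Besides the shell and the picture viewer there is one more tool, called after "Call:" as name(argument=value, ...), one argument or row to a line, values as JSON. send_rows: Moves the arm, as the interface text tells. Its arguments: {"type":"object","properties":{"deltas":{"type":"string"},"grip_force":{"type":"number"}},"required":["deltas"]}

```bash
mkdir -p pics; python3 - <<'E'
from station import monitor,cams
import cv2
s=monitor.read_state();print(s)
for n in("top","side"):
    print(n,cams.get_calibration(n)); cv2.imwrite(f"pics/{n}0.png",cams.snapshot(n)[:,:,::-1])
E
```

```text
{'time': 0.0, 'joint_pos': array([ 6.90114666e+01,  2.83136527e+01,  7.71251621e+01, -1.40683272e-03,
        7.46271251e+01, -5.47200778e+00]), 'qd': array([-0.06022857, -0.00884421,  0.16292886, -0.02107208, -0.05285513,
        0.0707158 ]), 'effort': array([-3.16242506e-03, -8.78834653e+01, -3.81876433e+01,  7.03218975e-02,
        5.29179897e-02, -2.29525642e-05]), 'eef_pos': array([167.07847756, 601.88777045, 213.36326324]), 'tcp_rot': array([[-3.90114776e-04, -9.63555063e-01,  2.67509792e-01],
       [-1.08299080e-03,  2.67510063e-01,  9.63554458e-01],
       [-9.99999337e-01,  8.61861873e-05, -1.14788090e-03]]), 'force': array([-0.88117915,  0.55502567, -0.87670948]), 'torque': array([ 0.00015411, -0.04293991, -0.01785084]), 'gripper_width': 0.9998987427057495}
top {'fx': 450.63694184933564, 'fy': 450.63694184933564, 'cx': 315.44946208346045, 'cy': 197.63942567221522, 'eye': array([ 444.61881222,  -28.57558771, 1060.37948267]), 'attitude': array([[ 1.13108548e-02, -9.89321193e-01,  1.45312222e-01],
       [-9.99935562e-01, -1.10501018e-02,  2.60147431e-03],
       [-9.67978817e-04, -1.45332283e-01, -9.89382429e-01]])}
side {'fx': 375.8783401891077, 'fy': 375.8783401891077, 'cx': 324.11213233732303, 'cy': 196.2559450237801, 'eye': array([ 208.27011186, -578.17032314,  724.09955031]), 'attitude': array([[ 0.830778  , -0.36860433,  0.41705965],
       [-0.55640532, -0.56999017,  0.60458608],
       [ 0.01486685, -0.73433102, -0.67862871]])}
```

View pics/top0.png

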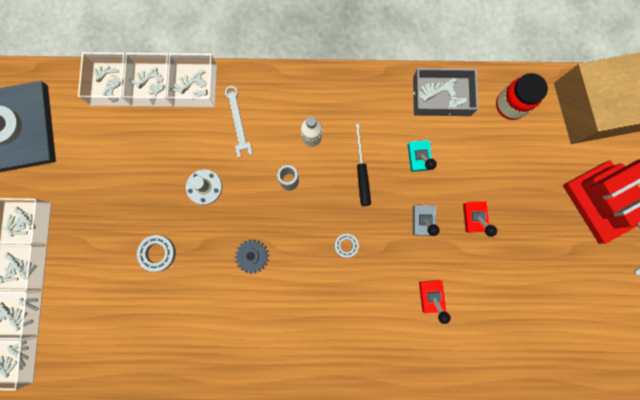

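View pics/side0.png

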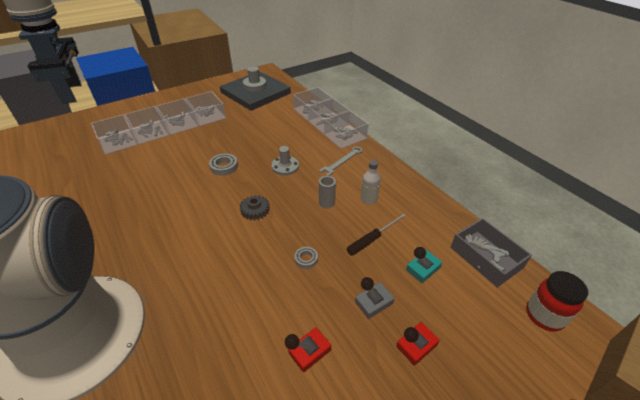

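The candidates in the top view are:
- **Stub shaft:** flange with spindle at (204,187). The similar flange on the dark plate at the left edge (5,125) is a decoy in the press fixture.
- **Bearings:** the large one is at (155,253) and the small one at (346,245).
- **Lever:** the grey box is at (425,220). The turquoise one at (420,156) and the red ones at (478,217) and (433,297) are look-alikes.

I'll confirm each in an enlarged crop.

```bash
cat > h.py <<'E'
import numpy as np
from station import cams
def ray(n,u,v,z):
    c=cams.get_calibration(n); d=c["attitude"]@np.array([(u-c["cx"])/c["fx"],(v-c["cy"])/c["fy"],1])
    return c["eye"]+d*(z-c["eye"][2])/d[2]
def proj(n,p):
    c=cams.get_calibration(n); q=c["attitude"].T@(np.array(p,float)-c["eye"]); return np.array([c["fx"]*q[0]/q[2]+c["cx"],c["fy"]*q[1]/q[2]+c["cy"]])
E
python3 - <<'E'
import cv2,numpy as np
t=cv2.imread("pics/top0.png")
a=cv2.resize(t[160:280,130:270],None,fx=5,fy=5,interpolation=2)[:600,:700]
cv2.imwrite("pics/a.png",a)
b=cv2.resize(t[190:250,400:500],None,fx=8,fy=8,interpolation=2); cv2.imwrite("pics/b.png",b)
s=cv2.imread("pics/side0.png")
cv2.imwrite("pics/c.png",cv2.resize(s[260:330,340:440],None,fx=8,fy=8,interpolation=2))
E
```

```text
(no output)
```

View pics/a.png

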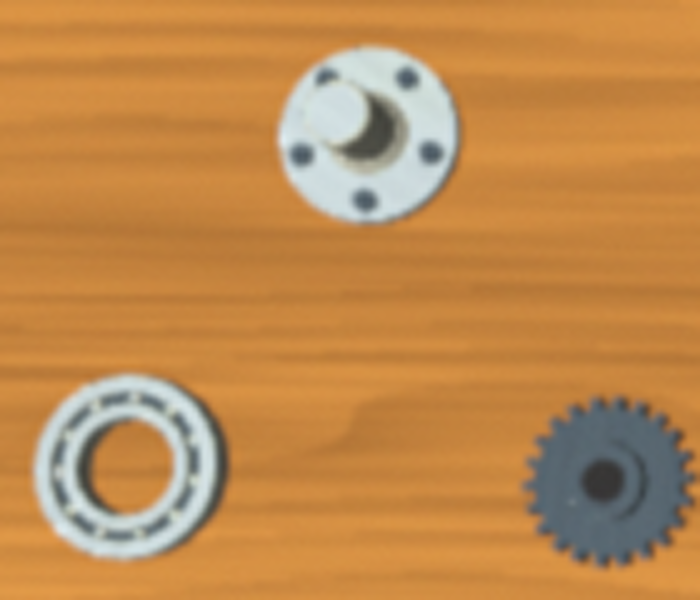

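View pics/b.png

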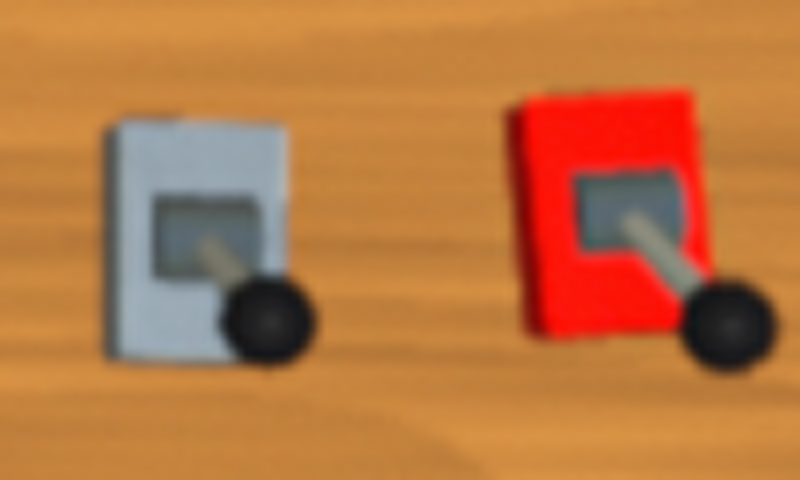

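View pics/c.png

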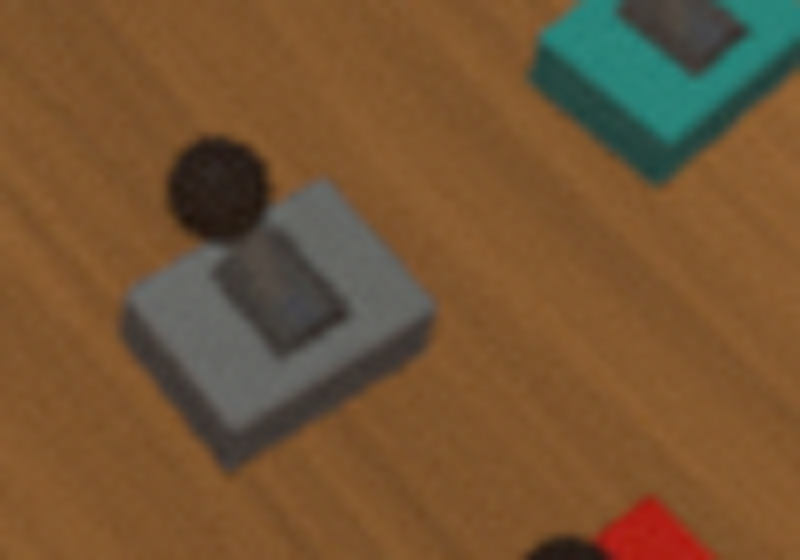

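```bash
python3 - <<'E'
from h import *
np.set_printoptions(precision=1,suppress=True)
def t(n,l,o,k,x,y,z):
    u,v=o[0]+(x+.5)/k-.5,o[1]+(y+.5)/k-.5; print(n,l,(round(u,1),round(v,1)),ray(n,u,v,z))
A=(130,160);B=(400,190);C=(340,260)
t("top","flange",A,5,370,134,12);t("top","flangeL",A,5,280,134,12);t("top","flangeR",A,5,460,134,12)
t("top","spindle",A,5,336,113,70)
t("top","bear",A,5,128,467,22);t("top","bL",A,5,34,467,22);t("top","bR",A,5,222,467,22)
for p in((118,120),(288,122),(288,362),(118,360)): t("top","box",B,8,*p,25)
t("top","slotmid",B,8,207,237,25)
for p in((130,300),(322,180),(435,308),(235,430)): t("side","box",C,8,*p,25)
t("top","ball",B,8,268,321,92);t("side","ball",C,8,219,188,92)
for l,u,v,z in(("flange",285,168,12),("spindletop",284,149,70),("bear",223,162,22),("small",306,257,16),("sleeve",327,181,80),("gear",254,207,20)): print(l,ray("side",u,v,z))
for l,u,v,z in(("small",346,245,16),("sleeve",287,173,80),("gear",252,256,20),("redball",490,230,92),("turqball",430,164,92),("sdhandle",364,190,20),("red2",444,317,92),("bottletop",311,122,130)): print(l,ray("top",u,v,z))
E
```

```text
top flange (203.6, 186.4) [622.5 238.5  12. ]
top flangeL (185.6, 186.4) [622. 281.  12.]
top flangeR (221.6, 186.4) [622.9 196.   12. ]
top spindle (196.8, 182.2) [622.  239.4  70. ]
top bear (155.2, 253.0) [465.  339.4  22. ]
top bL (136.4, 253.0) [464.5 382.4  22. ]
top bR (174.0, 253.0) [465.5 296.4  22. ]
top box (414.3, 204.6) [ 583. -255.   25.]
top box (435.6, 204.8) [ 583.  -304.2   25. ]
top box (435.6, 234.8) [ 513.6 -302.3   25. ]
top box (414.3, 234.6) [ 513.6 -253.6   25. ]
top slotmid (425.4, 219.2) [ 549.3 -280.    25. ]
side box (355.8, 297.1) [ 518.7 -254.5   25. ]
side box (379.8, 282.1) [ 586.  -253.5   25. ]
side box (393.9, 298.1) [ 585.1 -301.    25. ]
side box (368.9, 313.3) [ 518.1 -299.7   25. ]
top ball (433.1, 229.7) [ 520.1 -279.5   92. ]
side ball (366.9, 283.1) [ 526.8 -272.4   92. ]
flange [616.5 225.5  12. ]
spindletop [625.2 240.3  70. ]
bear [467.3 341.2  22. ]
small [490.  -99.7  16. ]
sleeve [643.6  40.8  80. ]
gear [460.4 115.6  20. ]
small [488.4 -97.5  16. ]
sleeve [643.1  37.7  80. ]
gear [460.7 117.9  20. ]
redball [ 520.8 -401.8   92. ]
turqball [ 664.3 -276.7   92. ]
sdhandle [ 616.7 -139.2   20. ]
red2 [ 337.7 -297.5   92. ]
bottletop [744.7 -14.8 130. ]
```

Call:
send_rows(
  deltas="255 0 0 0 -5.2; 255 0 0 0 -5.2; 255 0 0 0 -5.1; 255 0 -2.5 -2.0 0; 255 0 -3 -2.4 0; 255 0 -3 -2.4 0; 255 0 -3 -2.4 0; 255 0 -3 -2.4 0",
)

```text
time: 0.77
eef_pos: [313.1, 484.8, 213.7]
tcp_rot: [[-0.0, -1.0, -0.0], [-0.0, -0.0, 1.0], [-1.0, 0.0, -0.0]]
force: [1.0, -0.1, 0.0]
gripper_width: 0.452
```

Call:
send_rows(
  deltas="255 0 -3.1 -2.5 0; 255 0 -3.1 -2.5 0; 255 0 -3.1 -2.5 0; 255 0 -3.1 -2.5 0; 255 0 -3.1 -2.5 0; 255 0 -3.1 -2.5 0; 255 0 -3.1 -2.5 0; 255 0 -3.1 -2.5 0",
)

```text
time: 1.43
eef_pos: [561.3, 284.5, 213.7]
tcp_rot: [[-0.0, -1.0, 0.0], [-0.0, 0.0, 1.0], [-1.0, 0.0, -0.0]]
force: [-0.5, -0.1, -0.2]
gripper_width: 0.008
```

Call:
send_rows(
  deltas="255 0 -3.1 -2.5 0; 255 0 -3.1 -2.3 0; 255 0 0 0 0; 255 0 0 0 0; 255 0 0 0 0; 255 0 0 0 0; 255 0 0 0 0; 255 0 0 0 0",
)

```text
time: 2.1
eef_pos: [621.4, 239.0, 214.1]
tcp_rot: [[-0.0, -1.0, -0.001], [0.0, -0.001, 1.0], [-1.0, 0.0, 0.0]]
force: [-0.3, -0.0, 1.0]
gripper_width: 0.009
```

Call:
send_rows(
  deltas="255 1.5 0 0 0; 255 2 0 0 0; 255 2 0 0 0; 255 2 0 0 0; 255 1.5 0 0 0; 255 1 0 0 0; 255 0.8 0 0 0; 255 0 0 0 0",
)

```text
time: 2.77
eef_pos: [621.3, 238.2, 104.7]
tcp_rot: [[-0.002, -1.0, -0.0], [-0.0, -0.0, 1.0], [-1.0, 0.002, -0.0]]
force: [0.2, -0.7, -0.3]
gripper_width: 0.006
```

```bash
python3 - <<'E'
from station import monitor,cams
import cv2,numpy as np
a=cams.snapshot("top")[100:300,80:320,::-1];b=cams.snapshot("side")[80:280,160:400,::-1]
cv2.imwrite("pics/p1.png",cv2.resize(np.vstack([a,b]),None,fx=1.5,fy=1.5,interpolation=2)); print(monitor.read_state()["eef_pos"])
E
```

```text
[622.29842855 238.3166614  106.47475865]
```

View pics/p1.png

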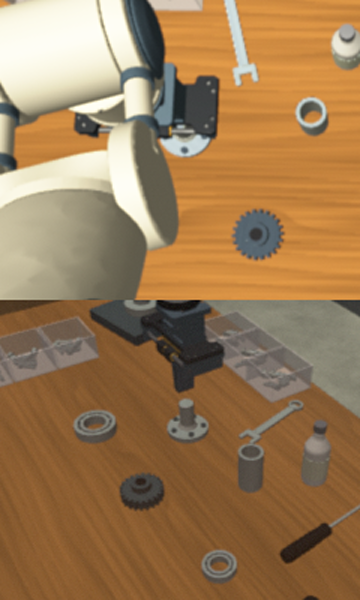

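The lower (side) half shows the shut fingertips at about (183,387), just above the spindle top at (187,403), with a clear gap. I'll hold here.

Call:
send_rows(
  deltas="255 0 0 0 0; 255 0 0 0 0; 255 0 0 0 0; 255 0 0 0 0; 255 0 0 0 0; 255 0 0 0 0; 255 0 0 0 0; 255 0 0 0 0",
)

```text
time: 3.53
eef_pos: [622.1, 238.1, 105.9]
tcp_rot: [[-0.0, -1.0, 0.0], [-0.0, 0.0, 1.0], [-1.0, 0.0, -0.0]]
force: [0.1, 0.2, 0.1]
gripper_width: 0.003
```

Call:
send_rows(
  deltas="255 0 0 0 0; 255 0 0 0 0; 255 0 0 0 0; 255 0 0 0 0; 255 0 0 0 0; 255 0 0 0 0; 255 0 0 0 0; 255 0 0 0 0",
)

```text
time: 4.2
eef_pos: [622.1, 238.1, 105.9]
tcp_rot: [[-0.0, -1.0, 0.0], [-0.0, 0.0, 1.0], [-1.0, 0.0, -0.0]]
force: [0.4, -0.5, -1.0]
gripper_width: 0.007
```

Call:
send_rows(
  deltas="255 0 0 0 0; 255 0 0 0 0; 255 0 0 0 0; 255 0 0 0 0; 255 0 0 0 0; 255 0 0 0 0; 255 0 0 0 0; 255 0 0 0 0",
)

```text
time: 4.87
eef_pos: [622.1, 238.1, 105.9]
tcp_rot: [[-0.0, -1.0, 0.0], [0.0, 0.0, 1.0], [-1.0, 0.0, 0.0]]
force: [-0.7, 0.2, 0.1]
gripper_width: 0.003
```

Call:
send_rows(
  deltas="255 0 0 0 0; 255 0 0 0 0; 255 0 0 0 0; 255 0 0 0 0; 255 0 0 0 0; 255 0 0 0 0; 255 0 0 0 0; 255 0 0 0 0",
)

```text
time: 5.53
eef_pos: [622.1, 238.1, 105.9]
tcp_rot: [[0.0, -1.0, 0.0], [-0.0, 0.0, 1.0], [-1.0, -0.0, -0.0]]
force: [-0.4, 0.1, -0.7]
gripper_width: 0.005
```

Call:
send_rows(
  deltas="255 -2 0 0 0; 255 -3 0 0 0; 255 -3 0 0 0; 255 -2 0 0 0; 255 0 2 1.3 0; 255 0 2.5 1.6 0; 255 0 2.5 1.6 0; 255 0 2.5 1.6 0",
)

```text
time: 6.2
eef_pos: [526.0, 299.5, 206.0]
tcp_rot: [[0.0, -1.0, 0.001], [0.0, 0.001, 1.0], [-1.0, -0.0, 0.0]]
force: [0.4, 0.3, -0.4]
gripper_width: 0.006
```

Call:
send_rows(
  deltas="255 0 2.5 1.6 0; 255 0 2.0 1.4 0; 255 0 1.6 1.1 0; 255 0 0 0 0; 255 0 0 0 0; 255 0 0 0 0; 255 0 0 0 0; 255 0 0 0 0",
)

```text
time: 6.87
eef_pos: [466.9, 339.6, 205.8]
tcp_rot: [[0.0, -1.0, 0.001], [-0.0, 0.001, 1.0], [-1.0, -0.0, -0.0]]
force: [-0.5, -0.2, 0.3]
gripper_width: 0.006
```

Call:
send_rows(
  deltas="255 2 0.1 0 0; 255 3 0 0 0; 255 3 0 0 0; 255 3 0 0 0; 255 2 0 0 0; 255 1 0 0 0; 255 0.9 0 0 0; 255 0 0 0 0",
)

```text
time: 7.53
eef_pos: [465.1, 339.7, 55.9]
tcp_rot: [[-0.001, -1.0, 0.001], [-0.001, 0.001, 1.0], [-1.0, 0.001, -0.001]]
force: [-0.3, 0.1, 0.6]
gripper_width: 0.008
```

```bash
python3 - <<'E'
from station import monitor,cams
import cv2,numpy as np
b=cams.snapshot("side")[80:280,160:400,::-1]
cv2.imwrite("pics/p2.png",cv2.resize(b,None,fx=3,fy=3,interpolation=2)[:600]); print(monitor.read_state()["eef_pos"])
E
```

```text
[465.45727142 340.04634522  56.97891818]
```

View pics/p2.png

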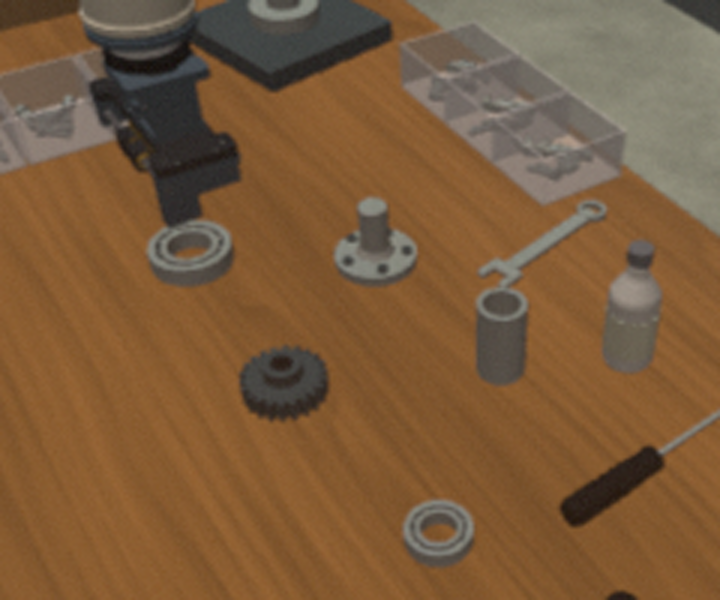

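The tips at about (181,220) sit just above the large bearing, whose top is centred at (190,243). The stub shaft at (375,250) hasn't moved. I'll hold here, lift to about 206 mm, then cross at that height to the clear spot in front of the grey lever at (450, −278).

Call:
send_rows(
  deltas="255 0 0 0 0; 255 0 0 0 0; 255 0 0 0 0; 255 0 0 0 0; 255 0 0 0 0; 255 0 0 0 0; 255 0 0 0 0; 255 0 0 0 0",
)

```text
time: 8.25
eef_pos: [465.1, 340.2, 57.0]
tcp_rot: [[0.0, -1.0, 0.0], [0.0, 0.0, 1.0], [-1.0, -0.0, 0.0]]
force: [-0.7, 0.0, -0.1]
gripper_width: 0.005
```

Call:
send_rows(
  deltas="255 0 0 0 0; 255 0 0 0 0; 255 0 0 0 0; 255 0 0 0 0; 255 0 0 0 0; 255 0 0 0 0; 255 0 0 0 0; 255 0 0 0 0",
)

```text
time: 8.92
eef_pos: [465.1, 340.2, 56.9]
tcp_rot: [[-0.0, -1.0, 0.0], [0.0, 0.0, 1.0], [-1.0, 0.0, 0.0]]
force: [-0.5, -0.2, 0.9]
gripper_width: 0.004
```

Call:
send_rows(
  deltas="255 0 0 0 0; 255 0 0 0 0; 255 0 0 0 0; 255 0 0 0 0; 255 0 0 0 0; 255 0 0 0 0; 255 0 0 0 0; 255 0 0 0 0",
)

```text
time: 9.58
eef_pos: [465.1, 340.1, 56.9]
tcp_rot: [[0.0, -1.0, 0.0], [-0.0, 0.0, 1.0], [-1.0, -0.0, -0.0]]
force: [0.1, -0.1, 0.0]
gripper_width: 0.005
```

Call:
send_rows(
  deltas="255 0 0 0 0; 255 0 0 0 0; 255 0 0 0 0; 255 0 0 0 0; 255 0 0 0 0; 255 0 0 0 0; 255 0 0 0 0; 255 0 0 0 0",
)

```text
time: 10.25
eef_pos: [465.1, 340.1, 56.9]
tcp_rot: [[-0.0, -1.0, 0.0], [-0.0, 0.0, 1.0], [-1.0, 0.0, -0.0]]
force: [-0.0, -0.5, -0.2]
gripper_width: 0.004
```

Call:
send_rows(
  deltas="255 -2 0 0 0; 255 -3 0 0 0; 255 -3 0 0 0; 255 -3 0 0 0; 255 -3 0 0 0; 255 -1 0 -2 0; 255 0 0 -3 0; 255 0 0 -3.5 0",
)

```text
time: 10.92
eef_pos: [465.4, 255.3, 207.8]
tcp_rot: [[0.002, -1.0, -0.002], [0.001, -0.002, 1.0], [-1.0, -0.002, 0.001]]
force: [0.6, -1.7, -0.2]
gripper_width: 0.005
```

Call:
send_rows(
  deltas="255 0 0 -3.5 0; 255 0 0 -3.5 0; 255 0 0 -3.5 0; 255 0 0 -3.5 0; 255 0 0 -3.5 0; 255 0 0 -3.5 0; 255 0 0 -3.5 0; 255 0 0 -3.5 0",
)

```text
time: 11.58
eef_pos: [464.7, -26.5, 207.1]
tcp_rot: [[0.0, -1.0, 0.0], [-0.0, 0.0, 1.0], [-1.0, -0.0, -0.0]]
force: [1.8, -0.0, -0.4]
gripper_width: 0.007
```

Call:
send_rows(
  deltas="255 0 0 -3.5 0; 255 0 0 -3.5 0; 255 0 0 -3.5 0; 255 0 0 -3.5 0; 255 0 0 -3.5 0; 255 0 0 -3 0; 255 0 0.8 -2 0; 255 0 0.8 0 0",
)

```text
time: 12.25
eef_pos: [449.0, -253.5, 206.8]
tcp_rot: [[0.001, -1.0, 0.003], [-0.001, 0.003, 1.0], [-1.0, -0.001, -0.001]]
force: [-0.1, 0.4, 0.4]
gripper_width: 0.005
```

Call:
send_rows(
  deltas="255 0 0 -1.5 0; 255 1 0 -1.0 0; 255 3 0 0 0; 255 3 0 0 0; 255 3 0 0 0; 255 2 0 0 0; 255 0.7 0 0 0; 255 0 0 0 0",
)

```text
time: 12.92
eef_pos: [448.3, -274.1, 78.2]
tcp_rot: [[-0.002, -1.0, -0.0], [0.002, -0.0, 1.0], [-1.0, 0.002, 0.002]]
force: [-0.6, -0.3, 0.6]
gripper_width: 0.001
```

```bash
python3 - <<'E'
from station import monitor,cams
import cv2,numpy as np
b=cams.snapshot("side")[210:370,240:440,::-1]
cv2.imwrite("pics/p3.png",cv2.resize(b,None,fx=3.5,fy=3.5,interpolation=2)); print(monitor.read_state()["eef_pos"])
E
```

```text
[ 448.9709785  -274.60509225   79.58630682]
```

View pics/p3.png

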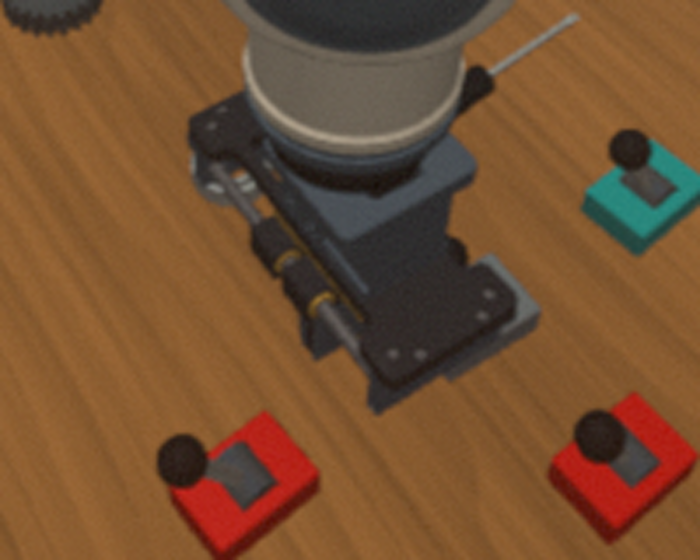

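The hand blocks most of the grey lever, but its ball is just visible at (455,250), ahead of the fingers on the +x side. The red and turquoise levers are clear of the hand. I'll push along +x.

Call:
send_rows(
  deltas="255 0 -0.5 -0.3 0; 255 0 -1 0 0; 255 0 -1 0 0; 255 0 -1 0 0; 255 0 -1 0 0; 255 0 -1 0 0; 255 0 -1 0 0; 255 0 -1 0 0",
)

```text
time: 13.63
eef_pos: [525.0, -277.7, 79.9]
tcp_rot: [[-0.0, -1.0, 0.0], [0.0, 0.0, 1.0], [-1.0, 0.0, 0.0]]
force: [-1.5, 0.6, 1.4]
gripper_width: 0.003
```

Call:
send_rows(
  deltas="255 0 -0.8 0 0; 255 0 -0.7 0 0; 255 0 -0.5 0 0; 255 0 -0.4 0 0; 255 0 0 0 0; 255 0 0 0 0; 255 0 0 0 0; 255 0 0 0 0",
)

```text
time: 14.3
eef_pos: [547.7, -277.9, 80.0]
tcp_rot: [[-0.0, -1.0, 0.001], [0.0, 0.001, 1.0], [-1.0, 0.0, 0.0]]
force: [0.6, -0.9, 1.0]
gripper_width: 0.006
```

Call:
send_rows(
  deltas="255 0 -0.2 0 0; 255 0 -0.2 0 0; 255 0 -0.2 0 0; 255 0 -0.2 0 0; 255 0 -0.1 0 0; 255 0 -0.1 0 0; 255 0 0 0 0; 255 0 0 0 0",
)

```text
time: 14.97
eef_pos: [558.0, -277.9, 79.9]
tcp_rot: [[0.0, -1.0, 0.0], [-0.0, 0.0, 1.0], [-1.0, -0.0, -0.0]]
force: [0.4, 0.6, 0.1]
gripper_width: 0.007
```

```bash
python3 - <<'E'
from station import monitor,cams
import cv2,numpy as np
b=cams.snapshot("side")[210:370,290:490,::-1]
cv2.imwrite("pics/p4.png",cv2.resize(b,None,fx=3.5,fy=3.5,interpolation=2)); s=monitor.read_state();print(s["eef_pos"],s["force"])
E
```

```text
[ 558.03525117 -277.90233303   79.97505337] [ 0.25665779 -0.16299193 -0.12197504]
```

View pics/p4.png

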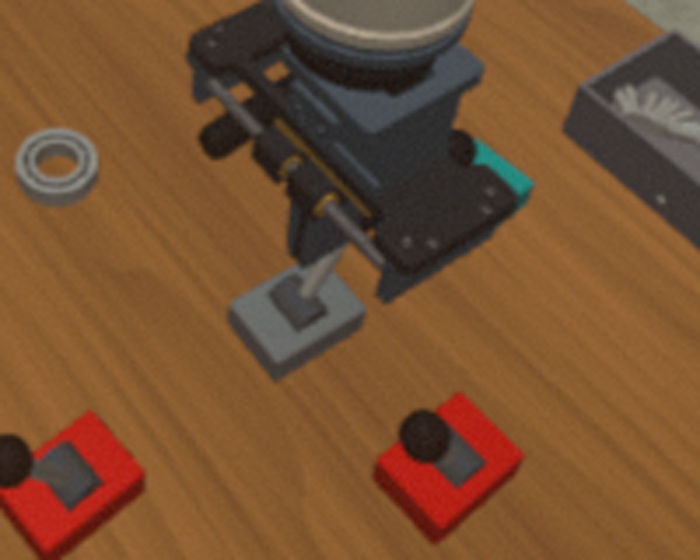

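The lever rod at (318,275) now leans to +x, but there's no stop force yet. I'll creep on.

Call:
send_rows(
  deltas="255 0 -0.1 0 0; 255 0 0 0 0; 255 0 -0.1 0 0; 255 0 0 0 0; 255 0 -0.1 0 0; 255 0 0 0 0; 255 0 0 0 0; 255 0 0 0 0",
)

```text
time: 15.68
eef_pos: [560.6, -277.8, 79.8]
tcp_rot: [[-0.001, -1.0, 0.0], [0.0, 0.0, 1.0], [-1.0, 0.001, 0.0]]
force: [-3.9, -0.2, -0.6]
gripper_width: 0.001
```

Call:
send_rows(
  deltas="255 0 -0.1 0 0; 255 0 0 0 0; 255 0 0 0 0; 255 0 0 0 0; 255 0 0 0 0; 255 0 0 0 0; 255 0 0 0 0; 255 0 0 0 0",
)

```text
time: 16.35
eef_pos: [560.9, -277.8, 79.7]
tcp_rot: [[-0.002, -1.0, 0.0], [0.0, 0.0, 1.0], [-1.0, 0.002, 0.0]]
force: [-9.2, -1.4, 0.3]
gripper_width: 0.001
```

Call:
send_rows(
  deltas="255 0 -0.1 0 0; 255 0 0 0 0; 255 0 0 0 0; 255 0 0 0 0; 255 0 0 0 0; 255 0 0 0 0; 255 0 0 0 0; 255 0 0 0 0",
)

```text
time: 17.02
eef_pos: [561.2, -277.7, 79.6]
tcp_rot: [[-0.003, -1.0, 0.0], [0.001, 0.0, 1.0], [-1.0, 0.003, 0.001]]
force: [-13.7, -2.4, 3.9]
gripper_width: 0.005
```

The force climbs with almost no travel, so the lever is at its stop. I'll draw back along −x, then lift.

Call:
send_rows(
  deltas="255 0 0.5 0 0; 255 0 1 0 0; 255 0 2 0 0; 255 0 2.5 0 0; 255 0 2.5 0 0; 255 0 2.5 0 0; 255 0 1 0 0; 255 0 0 0 0",
)

```text
time: 17.68
eef_pos: [441.0, -277.6, 80.2]
tcp_rot: [[-0.0, -1.0, 0.002], [0.0, 0.002, 1.0], [-1.0, 0.0, 0.0]]
force: [0.0, -0.2, -0.1]
gripper_width: 0.006
```

Call:
send_rows(
  deltas="255 -2 0 0 0; 255 -3 0 0 0; 255 -3 0 0 0; 255 -3 0 0 0; 255 -2 0 0 0; 255 0 2 0 0; 255 0 2 0 0; 255 0 2 0 0",
)

```text
time: 18.35
eef_pos: [383.7, -278.2, 210.7]
tcp_rot: [[0.002, -1.0, -0.001], [-0.002, -0.001, 1.0], [-1.0, -0.002, -0.002]]
force: [0.7, 0.1, -0.3]
gripper_width: 0.005
```

Call:
send_rows(
  deltas="255 0 1 0 0; 255 0 0 0 0; 255 0 0 0 0; 255 0 0 0 0; 255 0 0 0 0; 255 0 0 0 0; 255 0 0 0 0; 255 0 0 0 0",
)

```text
time: 19.02
eef_pos: [373.2, -277.8, 209.8]
tcp_rot: [[-0.0, -1.0, 0.0], [0.0, 0.0, 1.0], [-1.0, 0.0, 0.0]]
force: [-0.2, 0.5, 0.1]
gripper_width: 0.007
```

```bash
python3 - <<'E'
from station import monitor,cams
import cv2,numpy as np
for n in("top","side"): cv2.imwrite(f"pics/{n}5.png",cams.snapshot(n)[:,:,::-1])
t=cv2.imread("pics/top5.png");cv2.imwrite("pics/b5.png",cv2.resize(t[190:250,400:500],None,fx=8,fy=8,interpolation=2))
s=monitor.read_state();print(s["eef_pos"],s["force"],s["time"])
E
```

```text
[ 373.09310903 -277.80086177  209.88751768] [ 0.57856315 -0.15481646  0.4279254 ] 19.1167
```

View pics/top5.png

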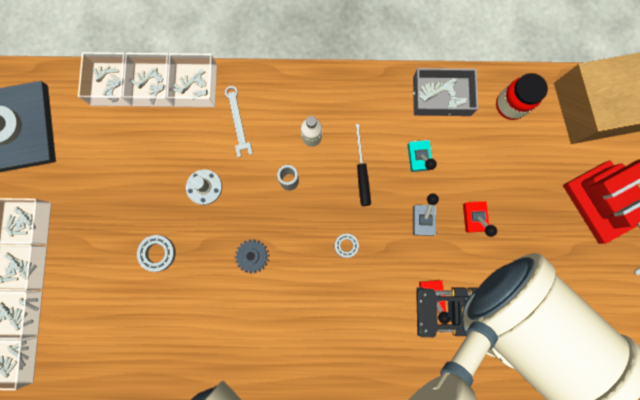

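View pics/side5.png

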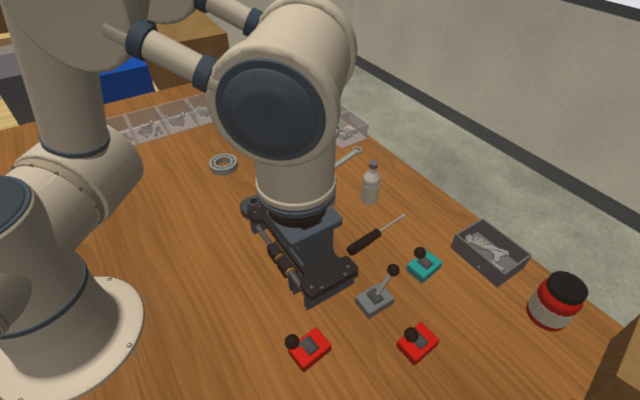

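View pics/b5.png

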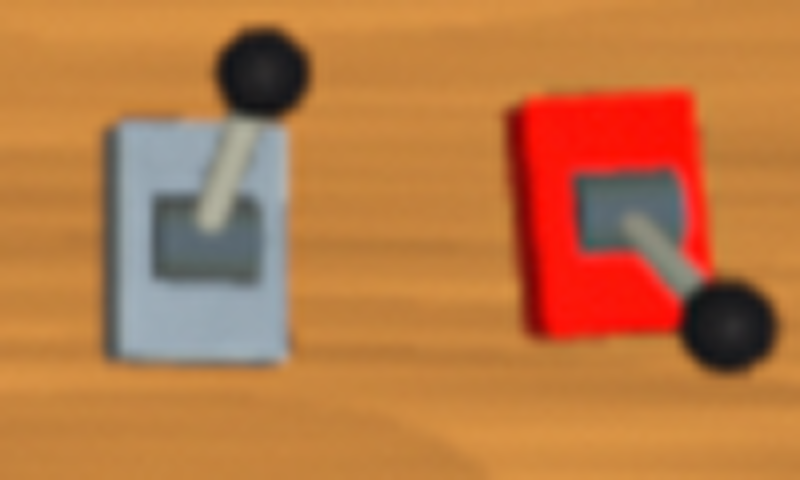

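The grey lever's ball is now at crop (263,73), top-view pixel (432.4,198.7), on the +x side. I'll check that numerically and compare the parts area before and after.

```bash
python3 - <<'E'
from h import *
import cv2
print(ray("top",432.4,198.7,92), ray("side",393,270,92))
d=np.abs(cv2.imread("pics/top0.png").astype(int)-cv2.imread("pics/top5.png")).max(2)
print("parts area changed px:",(d[70:280,60:400]>25).sum(), "turq",(d[135:180,400:445]>25).sum(),"red",(d[195:245,460:500]>25).sum())
E
```

```text
[ 587.35487909 -279.90123688   92.        ] [ 591.3971626  -276.92223838   92.        ]
parts area changed px: 0 turq 0 red 0
```

```bash
python3 -c "
from station import arm
print(arm.sign_off())"
```

```text
the job is handed in; nothing more can be done
None
```

I pointed at the stub shaft and then the larger bearing, pushed the grey lever to its far stop, drew the hand back and handed the job in at about 19 s.

- **Stub shaft:** the shut fingertips pointed straight down over its middle, about 36 mm above it, for about 2.7 s.
- **Larger bearing:** they pointed at it the same way, about 35 mm above it, for about 2.7 s.
- **Lever:** I pushed it with the fingertips until the force rose to about 14 N with almost no further travel. The ball then measured x = 587 mm from the top camera, against an expected 588 mm. The hand was then drawn back and lifted clear to z = 210 mm.

**Last checks:** the top view showed no changed pixels around the parts, bottle and tools, or around the turquoise lever and the nearer red one. The second red lever is partly hidden under the raised hand in that view, but looks unmoved in the side view. The wrist force reads about zero. The side camera put the ball 4 mm further along x (591 mm); it also placed the box about 3–5 mm further along, so I put that down to calibration. No check failed.

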